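Raise the dust booth's sash to the mark

ROBOT

A 6-joint arm with a two-finger parallel gripper is mounted at the origin on the work surface. World frame = base frame: x ahead of the robot, y to its left, z up, the work surface at z = 0. Lengths are in m, angles in rad, forces in N, time in s.
With the tool pointing down it reaches from about 0.25 to 0.725 m from the base axis. Payload 4 kg.
Tool frame: the origin (TCP) lies midway between the tips of the shut fingers; the grasp point (between the pads) lies 19 mm behind it (bot.grasp_offset is the distance from the TCP to the grasp point, in m); z points along the fingers, y is the direction in which the jaws open and shut (so a half turn about z gives the same grasp; the last joint's range is limited). The gripper opens to 85 mm and grips with 20 to 120 N. Pads are 22 mm wide; open, the fingers measure 114 mm over their backs; the gripper's body (76 mm by 85 mm) begins 54 mm behind the grasp point. The pads swing forward as they close: fully open they stand 13 mm farther back than shut.
Start: joints at [-1.222, 0.241, 0.005, 1.335, 0, 1.571], TCP at [0.171, -0.47, 0.231] pointing down, gripper open.
Joint ranges: [-2.72, 2.72], [-1.05, 1.87], [-1.09, 1.28], [-1.99, 2.15], [-1.42, 1.44], [-3.14, 3.14]. Speed limits (rad/s): [2.79, 2.79, 3.14, 3.14, 3.14, 3.14].

INTERFACE

Orientations are given as a unit quaternion [x, y, z, w].
In Python, from workcell import sensors, optics, bot gives the robot as it stands.
- The arm moves only by the tool apply_moves, never from a script. Its argument "plan" is one flat list of numbers, 6 for each row, row after row: the shift along the tool's x, y, z in m, then the turn, a rotation vector about the tool's x, y, z in rad. In form: [tx, ty, tz, ax, ay, az, tx, ty, tz, ax, ay, az, ...]. A call has 1 to 12 rows; each row is the pose to reach, as a shift and turn from the pose commanded when the call began, along the tool's axes at that moment; what a row does not reach only later rows make up. A row lasts 1/12 s, in which the tool goes at most 41.7 mm and 7.16 degrees, less where a joint would pass 70% of its speed; a pose out of reach is approached as far as the arm can. A call with a gripper value outside its range is refused whole. "grip" is the finger opening in m, from 0 to 0.0854, set as the call begins (left out, the last holds). The fingers move at their own pace and stop on an object; the grip force is fixed at half the most. Time passes only in rows, so rows that repeat a pose let the fingers close. It gives the time, the measured TCP pose, the force and the opening at its end, in the units of the state.
- sensors.get_obs(): the state, without advancing time (a new reading comes with each control period).
- optics.camera(name): name is "scene" or "top" or "wrist"; returns a dict with "pixels" (384x512x3 uint8, red, green, blue), "fx", "fy", "cx", "cy" (pixels), "pose" (4x4, takes a point from camera to world coordinates); the wrist camera has in their place "tool_from_camera" (4x4, takes a point from camera to tool coordinates, whose origin is the TCP and whose axes are the flange's). Camera axes: x right, y up, looking along -z (the intrinsics and any distortion apply to the point x, -y, -z); pixel columns grow to the right and rows downward; lengths in m; the calibration is good to about 2 mm. A picture is of the moment at which its call begins: read the wrist's pose just before it. There is no depth.
- bot.job_done(): hands the job in, once; it reports no verdict.
The state is a dict: "clock": time; "joint_pos": joint angles; "joint_vel": joint speeds; "tau": joint torques, N m; "eef_pos": TCP position; "tool_rot": TCP orientation; "ft_force": force on the tool from outside, world axes, zero at the start; "ft_torque": the same for the moment, N m; "grip_width": finger opening in m.
Only numpy, scipy, OpenCV 4.12 (cv2) and the standard library are available. Lean on these libraries where they do the work, as an engineer would, in place of code of your own. Each camera call takes 0.05 s, during which the arm holds its last target.

TASK

Open the grinding dust booth for work: with the fingers beneath the lip of its counterweighted sliding window, gently push the window up until the lip is level with the red pointer on the side rail, then leave it there and take the hand away. Nothing is to be gripped or picked up: do not pinch the lip, and leave the pointer and the parts and tools lying around where they are.

Things in the scene. Friction and masses are not known exactly. Their poses are not given: they have to be found in the camera images.
- booth: grey bench-top dust booth with clear walls, fixed, 360 mm deep (x), 460 wide (y), 375 tall. Origin: centre of its underside; -x is its front, facing the robot more or less, +y its left. Its window slopes up from a sill 60 mm high at booth x = -160 mm, leaning back (to +x) 40 degrees from vertical; vertical fascia below it at x = -180 mm. Dark rails at y = +-196 to +-230 mm carry the window
- sash (a joint): travel (m) of the white-framed clear sliding window (sash), 384 mm wide, up its slope (booth direction x 0.643, z 0.766); 0 closed, 0.19 top stop. Counterweighted: it stays wherever it is left and takes 2 to 5 N along the slope to move either way. Its flat solid bottom rail reaches 60 mm up from its lower edge, which is at the sill when closed
- lip_under (a point): middle of the underside of the lip, a ledge 370 mm long (booth y) standing 42 mm out, square to the sash's front face, 16 mm thick: black rubber under and in front, yellow on top. The point is 21 mm out from that face and 55 mm up the slope from the sash's lower edge; the space below it is free. Moves with the sash. Axes: z up the slope, x into the booth square to the window, y along the lip to booth left
- lip_end (a point): left (+y) end of the lip, at mid-thickness (8 mm above its underside) and half its depth; axes as lip_under; moves with the sash. (In the rules, sash_c0 is the lip's black rubber pad, 10 mm thick, and sash_c1 its yellow top strip, 6 mm thick)
- mark (a point): near the tip of the red pointer (8 mm thick, this point at mid-thickness) stiffly clamped by a black block to the booth's left (+y) rail, beside the path of the lip's left end; axes as lip_under. The lip is level with it when lip_end and mark agree along the slope (z of this point); their gap along the slope is the travel still to go
- bracket: bent copper-plated angle bracket, 60 x 50 mm foot, 56 mm tall, on the booth floor behind the window, loose, to be left alone; origin at the centre of its underside
- flap_disc: brown-red grinding disc, 114 mm across, 14 mm thick, flat on the bench in front of the booth towards its right (-y) end, loose, to be left alone; origin at the centre of its underside
- jar: round jar with blue cap, 60 mm across, 100 mm tall, standing in front of the booth towards its left (+y) end, loose, to be left alone; origin at the centre of its underside
- wire_brush: hand brush lying on the bench to the left of the booth, loose, to be left alone; origin at the centre of its underside
- spanner: steel spanner lying on the bench to the right of the booth, loose, to be left alone; origin at the centre of its underside
- mug: blue mug, 76 mm across, 90 mm tall, standing on the left, loose, to be left alone; origin at the centre of its underside
- tube: steel tube offcut, 60 mm across, 80 mm tall, standing on the right, loose, to be left alone; origin at the centre of its underside

How it is judged:
On the way, in this order (a step that is already met when the one before it is completed fails the run):
1. the fingers push against the rubber underside of the lip (contact force between the fingers and sash_c0 above 0.5 N), for 0.2 s.
2. the lip is level with the red pointer (within 10 mm) (z of lip_end in the frame of mark between -0.01 and 0.01 m), for 0.3 s.
At the end, for the whole second after the job is handed in: The lip's mid-thickness is level with the red pointer within 10 mm along the slope, the window is at rest, and every loose thing is within 20 mm of where it stood (all of step 2 and velocity of joint sash between -0.005 and 0.005 m/s and distance of each of jar, bracket, flap_disc, wire_brush, spanner, mug, tube from where it was at the start of the episode below 0.02 m); the robot touches nothing.
It fails at once if the lip is pinched or struck from above (over 12 N on its top) (contact force between the fingers and sash_c1 above 12 N).
It fails at once if the window is flung (faster than 0.4 m/s) (velocity of joint sash above 0.4 m/s or velocity of joint sash below -0.4 m/s).
It fails at once if the pointer is shifted by more than 5 mm (distance of mark from where it was at the start of the episode above 0.005 m).
It fails at once if a loose part or tool is lifted, carried or knocked more than 20 mm (distance of any of bracket, flap_disc, jar, wire_brush, spanner, mug, tube from where it was at the start of the episode above 0.02 m).
It also fails if it takes over 38 s, if anything falls off the work surface, if the arm or the gripper's body presses on something with over 40 N, if the wrist force passes 120 N, or if a joint passes its speed limit or range.

## Working session

There is one attempt and no reset: what is moved stays moved. The work goes in short steps, Python scripts to look and compute and a tool call to move; the robot and the scene stay as the last step left them, time stands still between calls to the robot, and variables do not carry over. Pictures are saved under pics/ and viewed, and the job is handed in when it is done.

Besides the shell and the picture viewer there is one more tool, called by a JSON object that holds its "op" and its "data". apply_moves: Moves the arm, as the interface text tells. Its arguments: {"type":"object","properties":{"plan":{"type":"array","items":{"type":"number"}},"grip":{"type":"number"}},"required":["plan"]}

```bash
ls; mkdir -p pics
python3 - <<'E'
from workcell import sensors, optics, bot
import cv2, numpy as np
print(sensors.get_obs())
for n in ["scene","top","wrist"]:
    c=optics.camera(n); cv2.imwrite(f"pics/{n}0.png",c["pixels"][:,:,::-1])
    print(n,{k:(np.round(v,4).tolist() if k!="pixels" else v.shape) for k,v in c.items()})
E
```

```text
pics
{'clock': 0.0, 'joint_pos': array([-1.22196829e+00,  2.41467485e-01,  3.71139310e-03,  1.33516730e+00,
       -4.06212044e-06,  1.57080524e+00]), 'joint_vel': array([-4.46471088e-05, -1.04585191e-04,  3.10486001e-04,  3.21184250e-04,
       -1.40542905e-03,  8.75805201e-04]), 'tau': array([ 1.42730561e-03, -3.72318292e+01,  2.52407724e+01,  1.69290294e-02,
        3.04892601e-04, -6.21494920e-06]), 'eef_pos': array([ 0.17068319, -0.46929904,  0.23038082]), 'tool_rot': array([ 9.84828610e-01,  1.73526591e-01, -1.86560687e-04, -1.04704280e-03]), 'ft_force': array([-1.34262489, -0.10170155, -0.28075882]), 'ft_torque': array([ 0.05360753,  0.03942164, -0.00551358]), 'grip_width': 0.08558082808828521}
scene {'pixels': (384, 512, 3), 'fx': 461.8963, 'fy': 461.8963, 'cx': 256.2771, 'cy': 190.6785, 'pose': [[0.7178, -0.6015, 0.3507, 1.0478], [0.6962, 0.6241, -0.3546, -0.5349], [-0.0056, 0.4987, 0.8667, 1.3671], [0.0, 0.0, 0.0, 1.0]]}
top {'pixels': (384, 512, 3), 'fx': 494.7681, 'fy': 494.7681, 'cx': 261.0147, 'cy': 190.4323, 'pose': [[-0.0219, 0.9904, -0.1366, 0.3041], [-0.9996, -0.0242, -0.015, -0.0026], [-0.0182, 0.1362, 0.9905, 1.6124], [0.0, 0.0, 0.0, 1.0]]}
wrist {'pixels': (384, 512, 3), 'fx': 313.485, 'fy': 313.485, 'cx': 255.8471, 'cy': 187.0041, 'tool_from_camera': [[0.0019, 0.9592, 0.2827, 0.0719], [1.0, -0.0019, -0.0002, 0.0002], [0.0003, 0.2827, -0.9592, -0.1422], [0.0, 0.0, 0.0, 1.0]]}
```

View pics/scene0.png

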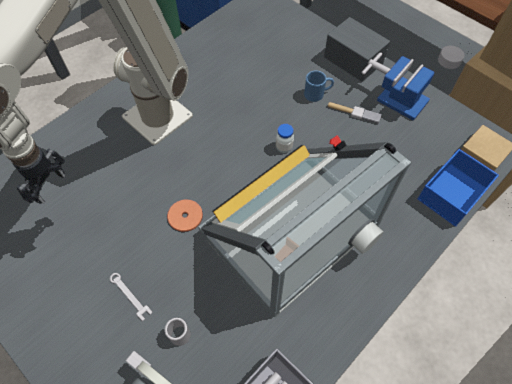

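View pics/top0.png

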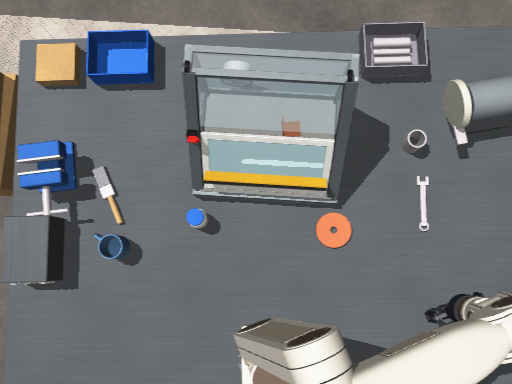

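View pics/wrist0.png

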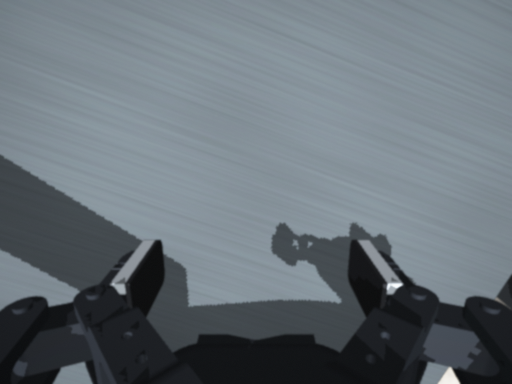

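The top view shows the booth, with the yellow lip around (205–327, 181), the red pointer near (193,138), the jar at (197,217) and the disc at (334,230). In the scene view, the lip runs (218,215)–(308,152) and the red pointer is at (337,142). I'll zoom in to pick points more precisely.

Run:
```python
import cv2
a=cv2.imread("pics/scene0.png"); t=cv2.imread("pics/top0.png")
cv2.imwrite("pics/s_zoom.png",cv2.resize(a[110:310,195:415],None,fx=3.6,fy=3,interpolation=cv2.INTER_CUBIC)[:600])
cv2.imwrite("pics/s_zoom.png",cv2.resize(a[120:270,195:395],None,fx=4,fy=4,interpolation=cv2.INTER_CUBIC))
cv2.imwrite("pics/t_zoom.png",cv2.resize(t[100:250,170:370],None,fx=4,fy=4,interpolation=cv2.INTER_CUBIC))
```

```text
(no output)
```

View pics/s_zoom.png

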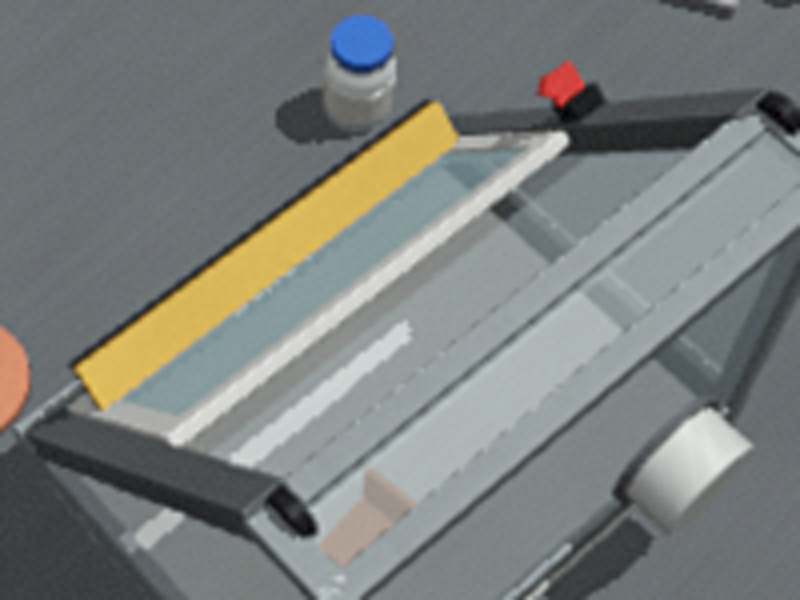

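View pics/t_zoom.png

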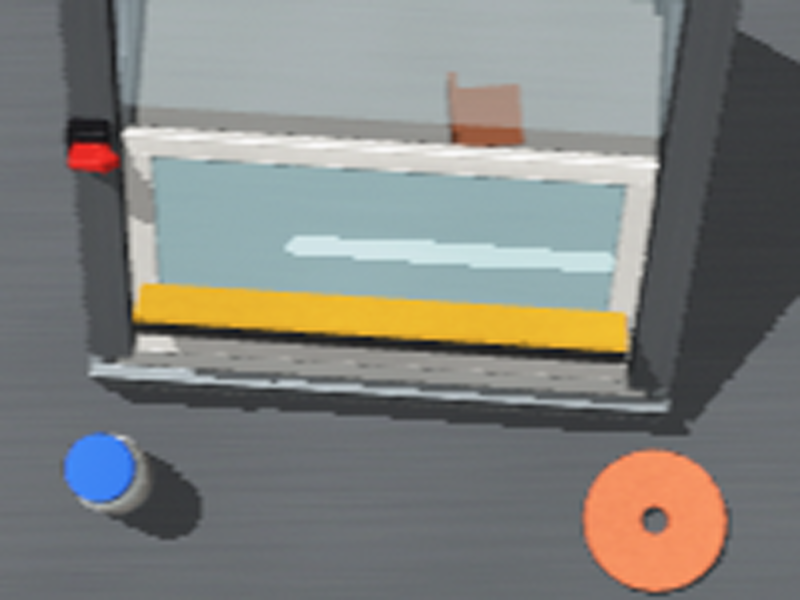

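```bash
cat > h.py <<'E'
import cv2, numpy as np
from scipy.spatial.transform import Rotation as R
C={}
C["scene"]=dict(f=461.8963,cx=256.2771,cy=190.6785,T=np.array([[0.7178,-0.6015,0.3507,1.0478],[0.6962,0.6241,-0.3546,-0.5349],[-0.0056,0.4987,0.8667,1.3671],[0,0,0,1]]))
C["top"]=dict(f=494.7681,cx=261.0147,cy=190.4323,T=np.array([[-0.0219,0.9904,-0.1366,0.3041],[-0.9996,-0.0242,-0.015,-0.0026],[-0.0182,0.1362,0.9905,1.6124],[0,0,0,1]]))
def ray(c,u,v):
    d=np.array([(u-c["cx"])/c["f"],-(v-c["cy"])/c["f"],-1.]); d=c["T"][:3,:3]@d
    return c["T"][:3,3],d/np.linalg.norm(d)
def tri(rs):
    A=sum(np.eye(3)-np.outer(d,d) for o,d in rs); b=sum((np.eye(3)-np.outer(d,d))@o for o,d in rs)
    p=np.linalg.solve(A,b); return p,[np.linalg.norm((np.eye(3)-np.outer(d,d))@(p-o)) for o,d in rs]
def plane(r,z): o,d=r; return o+d*(z-o[2])/d[2]
def proj(c,p):
    q=np.linalg.inv(c["T"])@np.append(p,1); return c["cx"]-c["f"]*q[0]/q[2], c["cy"]+c["f"]*q[1]/q[2]
def mask(img,col): # bgr img
    h=cv2.cvtColor(img,cv2.COLOR_BGR2HSV)
    r={"yellow":((18,140,120),(32,255,255)),"red":((0,200,100),(5,255,255)),"blue":((105,150,120),(120,255,255))}[col]
    m=cv2.inRange(h,*r)
    if col=="red": m|=cv2.inRange(h,(172,180,90),(180,255,255))
    return m
E
python3 - <<'E'
from h import *
P={}
for n in ["scene","top"]:
    im=cv2.imread(f"pics/{n}0.png")
    for col in ["yellow","red"]:
        m=mask(im,col); k,_=cv2.findContours(m,0,2)
        k=[c for c in k if cv2.contourArea(c)>8]
        for c in k:
            a=cv2.contourArea(c); M=cv2.moments(c)
            ap=cv2.approxPolyDP(c,2 if col=="yellow" else 1,True)[:,0]
            print(n,col,a,round(M["m10"]/M["m00"],1),round(M["m01"]/M["m00"],1),ap.tolist())
E
```

```text
scene yellow 1252.5 260.6 183.6 [[304, 146], [215, 210], [218, 219], [221, 221], [308, 155]]
top yellow 1061.5 264.8 179.0 [[203, 177], [204, 180], [326, 187], [325, 178], [206, 171]]
top red 49.0 192.8 138.8 [[187, 138], [189, 140], [188, 141], [198, 141], [196, 136], [188, 136]]
```

Run:
```python
from h import *
s=lambda u,v:(195+(u+.5)/4-.5,120+(v+.5)/4-.5)
t=lambda u,v:(170+(u+.5)/4-.5,100+(v+.5)/4-.5)
pts={"FL":((435,100),(134,321)),"FR":((76,369),(630,352)),"BL":((459,136),(141,284)),"BR":((103,410),(630,315)),"tip":((541,88),(119,157)),"redc":((564,84),(92,157)),
"sillR":((22,432),(668,408)),}
P={}
for k,(a,b) in pts.items():
    p,r=tri([ray(C["scene"],*s(*a)),ray(C["top"],*t(*b))]); P[k]=p; print(k,p.round(4),np.round(r,4))
print("len",np.linalg.norm(P["FL"]-P["FR"]),np.linalg.norm(P["BL"]-P["BR"]),"dep",np.linalg.norm(P["FL"]-P["BL"]),np.linalg.norm(P["FR"]-P["BR"]))
y=(P["FL"]-P["FR"]+P["BL"]-P["BR"]); yaw=np.arctan2(-y[0],y[1]); print("yaw deg",np.degrees(yaw))
x=(P["BL"]+P["BR"]-P["FL"]-P["FR"])/2; print("x",x, "elev",np.degrees(np.arctan2(x[2],np.hypot(x[0],x[1]))))
Rb=R.from_euler('z',yaw).as_matrix()
c=sum(P[k] for k in["FL","FR","BL","BR"])/4
ax_z=Rb@[.643,0,.766]; ax_x=Rb@[.766,0,-.643]
print("lip top c",c)
lu=c-ax_z*.016; print("lip_under",lu,"z_slope tip-c(mid)",[ (P[k]-(c-ax_z*.008))@ax_z for k in("tip","redc")],"x",(P["tip"]-c)@ax_x,"y",(P["tip"]-c)@(Rb@[0,1,0]))
# lower edge at travel: booth z of lip_under = .06+ .055*.766 +.021*.643.. 
# point = (-.16,.06)+ (.055+s)*(.643,.766)+ .021*(-.766,.643)
sv=(lu[2]-.06-.021*.643)/.766-.055; print("sash",sv)
bx=-.16+(.055+sv)*.643-.021*.766
org=lu-Rb@[bx,0,0]; org[2]=0; print("booth org",org)
```

```text
FL [0.5431 0.1936 0.1453] [0.0006 0.0006]
FR [ 0.5113 -0.1766  0.1446] [0.0019 0.0019]
BL [0.5741 0.19   0.1291] [0.0004 0.0004]
BR [ 0.5423 -0.1803  0.1248] [0.0017 0.0017]
tip [0.6404 0.1873 0.2612] [0.0002 0.0002]
redc [0.645  0.2092 0.2483] [0.001 0.001]
sillR [ 0.4792 -0.2163  0.0487] [0.002 0.002]
len 0.37157767482877513 0.37171472184683507 dep 0.03512626638180617 0.03701586223198307
yaw deg -4.90792479003797
x [ 0.03100171 -0.00358215 -0.01802558] elev -30.01052271559389
lip top c [0.54270412 0.00666685 0.13596682]
lip_under [0.53245384 0.00754704 0.12371082] z_slope tip-c(mid) [np.float64(0.15657188799337324), np.float64(0.1484223753182398)] x -0.017816011304413785 y 0.1883044651294727
sash 0.010545459725123225
booth org [ 0.66590302 -0.00391219  0.        ]
```

The lip measures 371 mm long (370 expected) and sits about 145 mm up at its front edge, so the sash is near closed. The pointer is about 0.15 m up the slope. I plan to shut the fingers, point the tool square to the window, and push with the finger sides under the middle of the lip. First I'll compute the approach and check which way joint 6 turns.

```bash
cat >> h.py <<'E'
yaw=np.radians(-4.9); Rb=R.from_euler('z',yaw).as_matrix()
az=Rb@[.643,0,.766]; axx=Rb@[.766,0,-.643]; by=Rb@[0,1,0]
def target(lu,out,below): # TCP: out from the face, below lip underside ; lu = lip_under world (21mm out)
    return lu+axx*(.021-out)-az*below
def Rt(): return np.column_stack([az,-by,axx])
def rel(p0,q0,p,Rm,fr=(1,)):
    R0=R.from_quat(q0); d=R0.inv().apply(np.array(p)-p0); w=(R0.inv()*R.from_matrix(Rm)).as_rotvec()
    for f in fr: print(np.round(np.r_[d*f,w*f],4).tolist())
E
python3 - <<'E'
from h import *
from workcell import sensors, optics, bot
print([a for a in dir(bot) if a[0]!='_'])
o=sensors.get_obs()
lu=np.array([.532,.0075,.122])
p=target(lu,.15,.03); print(p, target(lu,.01,.03))
rel(o["eef_pos"],o["tool_rot"],p,Rt(),(1,))
# jar & disc
for z,uv,n in [(.1,(100,467),'jar'),(.014,(655,520),'disc')]:
    print(n,plane(ray(C["top"],170+(uv[0]+.5)/4-.5,100+(uv[1]+.5)/4-.5),z))
E
```

```text
['Unreachable', 'grasp_offset', 'job_done']
[0.41432764 0.01758808 0.181967  ] [0.5211757  0.00842797 0.091947  ]
[0.3954, -0.3744, 0.0493, -0.1909, 0.8587, 0.4055]
jar [0.43723737 0.22596022 0.1       ]
disc [ 0.39157574 -0.20842074  0.014     ]
```

{"op": "apply_moves", "data": {"plan": [0.01,0,-0.02,0,0,0.1,0.02,0,-0.04,0,0,0.2], "grip": 0.0}}

```text
clock: 0.32
eef_pos: [0.189, -0.4619, 0.2701]
tool_rot: [0.997, 0.071, -0.001, -0.002]
ft_force: [-0.5, 0.2, 0.8]
grip_width: 0.0637
```

Run:
```python
from workcell import sensors
o=sensors.get_obs(); print(o["joint_pos"],o["eef_pos"],o["tool_rot"],o["grip_width"])
```

```text
[-1.18235667e+00  2.29501976e-01  9.10866934e-02  1.43702202e+00
  5.31605851e-06  1.81647212e+00] [ 0.18903411 -0.4619197   0.27009051] [ 9.97450707e-01  7.13211275e-02 -7.20937935e-04 -2.20565506e-03] 0.06371973336394651
```

Joint 6 rises with +z tool turns, so the camera-up pose would need about 185°, which is out of range. I'll use the half-turn equivalent, with the camera below and joint 6 near 0.

{"op": "apply_moves", "data": {"plan": [0.0115,-0.016,-0.0025,0,0,-0.12,0.023,-0.032,-0.005,0,0,-0.24,0.0345,-0.048,-0.0075,0,0,-0.36,0.046,-0.064,-0.01,0,0,-0.48,0.0575,-0.08,-0.0125,0,0,-0.6,0.069,-0.096,-0.015,0,0,-0.72,0.0805,-0.112,-0.0175,0,0,-0.84,0.092,-0.128,-0.02,0,0,-0.96,0.1035,-0.144,-0.0225,0,0,-1.08,0.115,-0.16,-0.025,0,0,-1.2,0.1265,-0.176,-0.0275,0,0,-1.32,0.138,-0.192,-0.03,0,0,-1.44], "grip": 0.0}}

```text
clock: 1.32
eef_pos: [0.2978, -0.2517, 0.3012]
tool_rot: [0.699, 0.715, -0.0, -0.0]
ft_force: [0.4, -1.0, 0.0]
grip_width: 0.0002
```

```bash
sed -i 's/return np.column_stack(\[az,-by,axx\])/return np.column_stack([-az,by,axx])/' h.py
python3 - <<'E'
from h import *
from workcell import sensors
o=sensors.get_obs(); print(o["joint_pos"],o["eef_pos"],o["tool_rot"],o["grip_width"])
lu=np.array([.532,.0075,.122])
p=target(lu,.15,.03)
M=R.from_euler('z',yaw+np.pi).as_matrix()@np.diag([1,-1,-1])
rel(o["eef_pos"],o["tool_rot"],[.34,.0,.28],M)
rel(o["eef_pos"],o["tool_rot"],p,Rt())
E
```

```text
[-7.01654218e-01 -7.32957347e-04 -9.24664353e-02  1.47955645e+00
  2.31648997e-05  8.45404290e-01] [ 0.29782022 -0.25168466  0.30121213] [ 6.98664568e-01  7.15449342e-01 -6.17097439e-06 -2.46994970e-04] 0.00017297852104627458
[0.2506, 0.0481, 0.0213, -0.0, -0.0005, -1.4615]
[0.2664, 0.1229, 0.1193, -0.6345, -0.7083, -1.3608]
```

{"op": "apply_moves", "data": {"plan": [0.021,0.004,0.002,0,0,-0.122,0.042,0.008,0.004,0,0,-0.244,0.063,0.012,0.005,0,0,-0.365,0.083,0.016,0.007,0,0,-0.487,0.104,0.02,0.009,0,0,-0.609,0.125,0.024,0.011,0,0,-0.731,0.146,0.028,0.012,0,0,-0.853,0.167,0.032,0.014,0,0,-0.974,0.188,0.036,0.016,0,0,-1.096,0.209,0.04,0.018,0,0,-1.218,0.23,0.044,0.019,0,0,-1.34,0.251,0.048,0.021,0,0,-1.461]}}

```text
clock: 2.32
eef_pos: [0.341, 0.0001, 0.2802]
tool_rot: [0.043, 0.999, -0.0, -0.0]
ft_force: [0.5, -1.0, 0.9]
grip_width: -0.0002
```

Run:
```python
from h import *
from workcell import sensors
o=sensors.get_obs(); print(o["joint_pos"],o["eef_pos"],o["tool_rot"],o["grip_width"])
lu=np.array([.532,.0075,.122])
p=target(lu,.15,.03)
rel(o["eef_pos"],o["tool_rot"],p,Rt(),(.5,1))
```

```text
[ 4.26299457e-04 -9.67936581e-02 -2.36569573e-01  1.43110158e+00
 -2.68427023e-05  8.62648313e-02] [3.40990650e-01 1.37217377e-04 2.80182591e-01] [ 4.29060899e-02  9.99079109e-01 -1.51674320e-05 -3.99666477e-05] -0.00016883088467215391
[-0.0358, 0.0118, 0.0491, -0.0001, -0.4363, -0.0001]
[-0.0716, 0.0237, 0.0982, -0.0002, -0.8726, -0.0003]
```

{"op": "apply_moves", "data": {"plan": [-0.007,0.002,0.01,0,-0.087,0,-0.014,0.005,0.02,0,-0.175,0,-0.022,0.007,0.03,0,-0.262,0,-0.029,0.01,0.039,0,-0.349,0,-0.036,0.012,0.049,0,-0.436,0,-0.043,0.014,0.059,0,-0.524,0,-0.05,0.017,0.069,0,-0.611,0,-0.057,0.019,0.079,0,-0.698,0,-0.064,0.021,0.088,0,-0.785,0,-0.072,0.024,0.098,0,-0.873,0]}}

```text
clock: 3.15
eef_pos: [0.4175, 0.0173, 0.1886]
tool_rot: [0.042, 0.907, -0.02, 0.419]
ft_force: [-93.1, -18.2, -99.3]
grip_width: -0.0001
```

Run:
```python
from h import *
from workcell import sensors, optics
o=sensors.get_obs(); print(o["joint_pos"],o["eef_pos"],o["tool_rot"],o["ft_force"])
lu=np.array([.532,.0075,.122])
rel(o["eef_pos"],o["tool_rot"],target(lu,.15,.03),Rt())
rel(o["eef_pos"],o["tool_rot"],target(lu,.012,.03),Rt())
c=optics.camera("wrist"); cv2.imwrite("pics/wrist1.png",c["pixels"][:,:,::-1])
c=optics.camera("scene"); cv2.imwrite("pics/scene1.png",c["pixels"][:,:,::-1])
```

```text
[ 0.20682101 -0.39879461 -1.08873969  0.03690455 -0.22860036  0.19670149] [0.41750352 0.01732596 0.18855353] [ 0.0421247   0.90655447 -0.02039797  0.41948591] [-93.06631095 -18.2124682  -99.31549292]
[0.0071, -0.0, 0.0018, -0.0073, -0.0056, -0.004]
[0.0063, 0.001, 0.1398, -0.0073, -0.0056, -0.004]
```

View pics/wrist1.png

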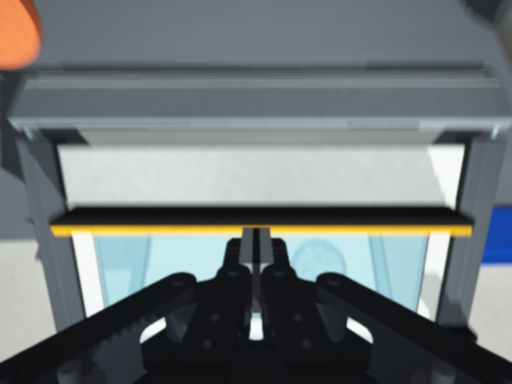

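View pics/scene1.png

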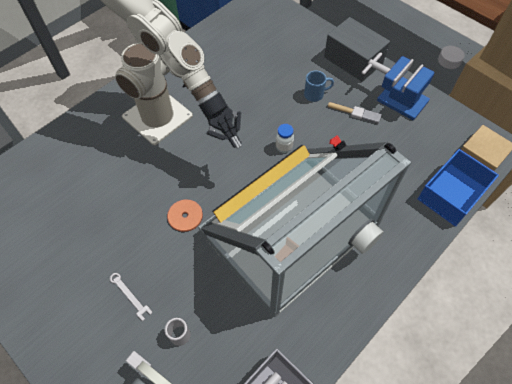

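The wrist view shows the black underside of the lip at rows 207–225, with the yellow strip behind it from (52,230) to (471,230). Joint 3 is right at its limit and the force reading was high, so I'll recheck the state before moving.

Run:
```python
from h import *
from workcell import sensors, optics
o=sensors.get_obs(); print(o["clock"],o["joint_pos"],o["joint_vel"],o["eef_pos"],o["tool_rot"],o["ft_force"],o["tau"])
```

```text
3.25 [ 0.2079798  -0.3956627  -1.082927    0.0298982  -0.22745113  0.19656128] [-0.01963173 -0.01016004 -0.04885456  0.19325691  0.022954   -0.0032689 ] [0.42198884 0.01910783 0.19281014] [ 0.04181393  0.90466128 -0.01856605  0.42366834] [ 0.02727525  1.15680233 -0.72730066] [ 0.12975547 -6.39740556 24.73453224 -6.43379509 -0.61918722  0.02939461]
```

{"op": "apply_moves", "data": {"plan": [0,0,0.003,0,0,0,0,0,0.01,0,0,0,0,0,0.02,0,0,0,0,0,0.03,0,0,0,0,0,0.04,0,0,0,0,0,0.05,0,0,0,0,0,0.057,0,0,0,0,0,0.06,0,0,0,0,0,0.06,0,0,0]}}

```text
clock: 4.0
eef_pos: [0.4656, 0.0134, 0.151]
tool_rot: [0.042, 0.909, -0.021, 0.415]
ft_force: [-0.1, -1.4, -1.5]
grip_width: -0.0001
```

Run:
```python
from h import *
from workcell import sensors, optics
o=sensors.get_obs(); print(o["joint_pos"],abs(o["joint_vel"]).max(),o["eef_pos"],o["tool_rot"],o["ft_force"])
c=optics.camera("wrist"); cv2.imwrite("pics/wrist2.png",c["pixels"][:,:,::-1])
Tt=np.eye(4); Tt[:3,:3]=R.from_quat(o["tool_rot"]).as_matrix(); Tt[:3,3]=o["eef_pos"]
W=dict(f=c["fx"],cx=c["cx"],cy=c["cy"],T=Tt@c["tool_from_camera"])
np.savez("w2.npz",**W)
for s,org in [(0,0),(.005,0),(.01,0)]:
  bo=np.array([.6659,-.0039,0])
  for sy in (.185,-.185):
    for out,up in ((.042,.055),(.042,.071),(0.,.055)):
      q=bo+Rb@(np.array([-.16,sy,.06])+(up+s)*np.array([.643,0,.766])+out*np.array([-.766,0,.643]))
      print(s,sy,out,up,np.round(proj(W,q),1))
rel(o["eef_pos"],o["tool_rot"],target(np.array([.532,.0075,.122]),.012,.03),Rt())
```

```text
[ 0.14898691 -0.14896285 -1.08784955 -0.20905325 -0.18496256  0.1594771 ] 0.028988689617617518 [0.46558303 0.01344175 0.15096106] [ 0.04246427  0.90878119 -0.02086423  0.41458198] [-0.06357139 -1.41001811 -1.45141363]
0 0.185 0.042 0.055 [539.  228.8]
0 0.185 0.042 0.071 [533.3 251.1]
0 0.185 0.0 0.055 [492.7 207.6]
0 -0.185 0.042 0.055 [-23.3 228.8]
0 -0.185 0.042 0.071 [-17.6 250.8]
0 -0.185 0.0 0.055 [ 22.6 207.8]
0.005 0.185 0.042 0.055 [537.2 235.9]
0.005 0.185 0.042 0.071 [531.6 257.9]
0.005 0.185 0.0 0.055 [491.4 213.6]
0.005 -0.185 0.042 0.055 [-21.5 235.8]
0.005 -0.185 0.042 0.071 [-15.8 257.4]
0.005 -0.185 0.0 0.055 [ 23.9 213.7]
0.01 0.185 0.042 0.055 [535.4 242.8]
0.01 0.185 0.042 0.071 [529.9 264.5]
0.01 0.185 0.0 0.055 [490.2 219.5]
0.01 -0.185 0.042 0.055 [-19.7 242.6]
0.01 -0.185 0.042 0.071 [-14.1 264. ]
0.01 -0.185 0.0 0.055 [ 25.1 219.6]
[0.008, 0.0004, 0.0788, -0.0087, -0.0164, -0.0038]
```

View pics/wrist2.png

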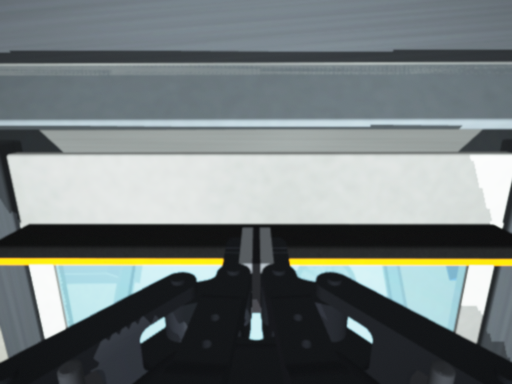

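The lip's rear underside edge is at row 224 and its top front edge at row 265. That matches lip_under ≈ (0.532, 0.0075, 0.124) with the sash at about 11 mm, which agrees with the triangulation. Next I'll go forward slowly, staying below the lip.

{"op": "apply_moves", "data": {"plan": [0.001,0,0.002,0,0,0,0.003,0,0.007,0,0,0,0.004,0,0.014,0,0,0,0.006,0,0.022,0,0,0,0.006,0,0.03,0,0,0,0.006,0,0.038,0,0,0,0.006,0,0.043,0,0,0,0.006,0,0.045,0,0,0,0.006,0,0.045,0,0,0]}}

```text
clock: 4.8
eef_pos: [0.4972, 0.0112, 0.1188]
tool_rot: [0.042, 0.908, -0.02, 0.416]
ft_force: [-0.1, -0.7, 1.0]
grip_width: 0.0002
```

Run:
```python
from h import *
from workcell import sensors, optics
o=sensors.get_obs(); print(o["joint_pos"],abs(o["joint_vel"]).max(),o["eef_pos"],o["tool_rot"],o["ft_force"])
rel(o["eef_pos"],o["tool_rot"],target(np.array([.532,.0075,.124]),.015,.025),Rt())
c=optics.camera("wrist"); cv2.imwrite("pics/wrist3.png",c["pixels"][:,:,::-1])
```

```text
[ 0.12291463  0.0363469  -1.08703502 -0.39944193 -0.1649567   0.14147558] 0.020029291867482063 [0.49718963 0.01120503 0.11884167] [ 0.04228152  0.90823323 -0.02047854  0.41581882] [-0.09626609 -0.70783406  0.98949803]
[-0.0019, -0.0005, 0.0295, -0.0078, -0.0137, -0.0039]
```

View pics/wrist3.png

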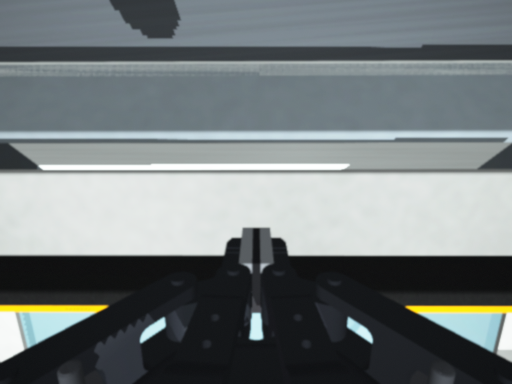

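{"op": "apply_moves", "data": {"plan": [0,0,0.003,0,0,0,0,0,0.009,0,0,0,0,0,0.016,0,0,0,0,0,0.022,0,0,0,0,0,0.026,0,0,0,0,0,0.028,0,0,0,0,0,0.028,0,0,0]}}

```text
clock: 5.43
eef_pos: [0.5187, 0.0092, 0.1007]
tool_rot: [0.042, 0.908, -0.02, 0.416]
ft_force: [-0.4, -0.2, -0.6]
grip_width: 0.0002
```

Run:
```python
from h import *
from workcell import sensors, optics
o=sensors.get_obs(); print(o["joint_pos"],abs(o["joint_vel"]).max(),o["eef_pos"],o["tool_rot"],o["ft_force"])
rel(o["eef_pos"],o["tool_rot"],target(np.array([.532,.0075,.124]),.015,.011),Rt())
c=optics.camera("wrist"); cv2.imwrite("pics/wrist4.png",c["pixels"][:,:,::-1])
c=optics.camera("top"); cv2.imwrite("pics/top4.png",cv2.resize(c["pixels"][100:300,150:370,::-1],None,fx=3,fy=3))
```

```text
[ 0.10699133  0.14112505 -1.06804199 -0.48732649 -0.15305983  0.13085122] 0.01698637467283092 [0.51865848 0.00916607 0.10067506] [ 0.0423246   0.90814636 -0.0204593   0.41600508] [-0.38222251 -0.15744198 -0.60221959]
[-0.0155, -0.0004, 0.0011, -0.0077, -0.0133, -0.004]
```

View pics/wrist4.png

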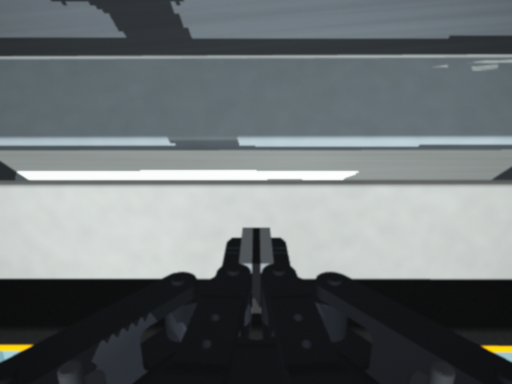

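View pics/top4.png

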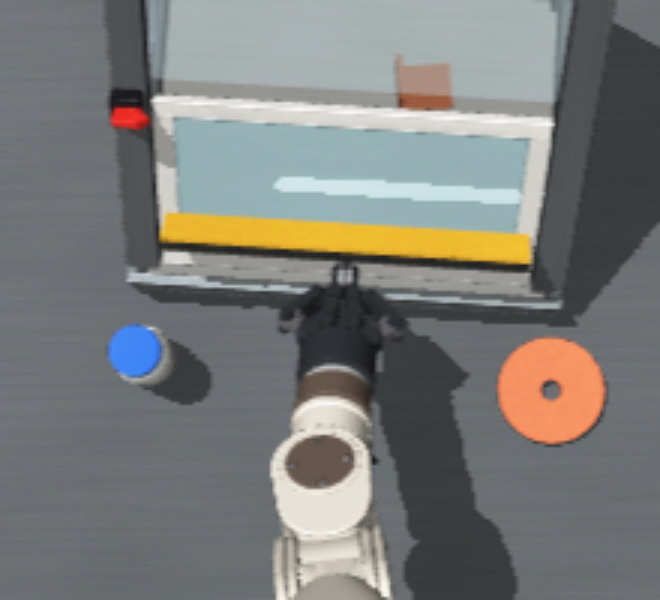

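The fingers are under the lip with about 15 mm left to contact. Now I'll push up the slope gently.

{"op": "apply_moves", "data": {"plan": [-0.002,0,0,0,0,0,-0.005,0,0,0,0,0,-0.008,0,0,0,0,0,-0.01,0,0,0,0,0,-0.012,0,0,0,0,0,-0.014,0,0,0,0,0,-0.016,0,0,0,0,0,-0.018,0,0,0,0,0,-0.02,0,0,0,0,0,-0.022,0,0,0,0,0,-0.024,0,0,0,0,0,-0.026,0,0,0,0,0]}}

```text
clock: 6.53
eef_pos: [0.5348, 0.0077, 0.1203]
tool_rot: [0.042, 0.908, -0.02, 0.416]
ft_force: [-3.6, 0.9, -1.1]
grip_width: -0.0001
```

Run:
```python
from h import *
from workcell import sensors, optics
o=sensors.get_obs(); print(o["joint_pos"],abs(o["joint_vel"]).max(),o["eef_pos"],o["tool_rot"],o["ft_force"],"along slope",o["ft_force"]@az,"into",o["ft_force"]@axx)
rel(o["eef_pos"],o["tool_rot"],target(np.array([.532,.0075,.124]),.015,.011),Rt())
```

```text
[ 0.0963583   0.09779311 -1.00647652 -0.38270397 -0.14471894  0.12358163] 0.0887715686280819 [0.53477535 0.00771709 0.12033649] [ 0.04215126  0.90832326 -0.02038351  0.41564003] [-3.6290492   0.85365101 -1.13066559] along slope -3.237925448670233 into -2.098528015854342
[0.0099, -0.0005, 0.0017, -0.0075, -0.0141, -0.0038]
```

Contact is made, with about 3.2 N of resistance along the slope, which is within the 2–5 N given. I'll continue the push.

{"op": "apply_moves", "data": {"plan": [-0.002,0,0,0,0,0,-0.005,0,0,0,0,0,-0.009,0,0,0,0,0,-0.013,0,0,0,0,0,-0.017,0,0,0,0,0,-0.021,0,0,0,0,0,-0.025,0,0,0,0,0,-0.029,0,0,0,0,0,-0.033,0,0,0,0,0,-0.037,0,0,0,0,0,-0.041,0,0,0,0,0,-0.045,0,0,0,0,0]}}

```text
clock: 7.53
eef_pos: [0.5649, 0.0049, 0.1553]
tool_rot: [0.042, 0.908, -0.02, 0.416]
ft_force: [-3.9, 1.1, -1.6]
grip_width: 0.0
```

{"op": "apply_moves", "data": {"plan": [-0.004,0,0,0,0,0,-0.008,0,0,0,0,0,-0.012,0,0,0,0,0,-0.016,0,0,0,0,0,-0.02,0,0,0,0,0,-0.024,0,0,0,0,0,-0.028,0,0,0,0,0,-0.032,0,0,0,0,0,-0.035,0,0,0,0,0,-0.038,0,0,0,0,0,-0.04,0,0,0,0,0,-0.04,0,0,0,0,0]}}

```text
clock: 8.53
eef_pos: [0.5914, 0.0025, 0.1863]
tool_rot: [0.042, 0.908, -0.02, 0.417]
ft_force: [-0.7, 1.2, -0.5]
grip_width: -0.0003
```

Run:
```python
from h import *
from workcell import sensors, optics
o=sensors.get_obs(); print(o["joint_pos"],o["eef_pos"],o["tool_rot"],o["ft_force"],"along slope",o["ft_force"]@az,"into",o["ft_force"]@axx)
rel(o["eef_pos"],o["tool_rot"],target(np.array([.532,.0075,.124]),.015,.011),Rt())
c=optics.camera("top"); t=c["pixels"][:,:,::-1]; cv2.imwrite("pics/top5.png",t)
c=optics.camera("scene"); s=c["pixels"][:,:,::-1]; cv2.imwrite("pics/scene5.png",s)
cv2.imwrite("pics/t5z.png",cv2.resize(t[110:210,180:340],None,fx=5,fy=5,interpolation=cv2.INTER_CUBIC))
cv2.imwrite("pics/s5z.png",cv2.resize(s[120:240,205:365],None,fx=5,fy=5,interpolation=cv2.INTER_CUBIC))
```

```text
[ 0.06756604  0.03290822 -0.796726   -0.11393327 -0.12355228  0.10462708] [0.59144328 0.00253407 0.18628305] [ 0.04242358  0.90761922 -0.02038453  0.41714753] [-0.67704641  1.18708072 -0.51629298] along slope -0.8944283496725816 into -0.2624157039358648
[0.097, -0.0005, 0.0014, -0.0076, -0.0108, -0.0044]
```

View pics/t5z.png

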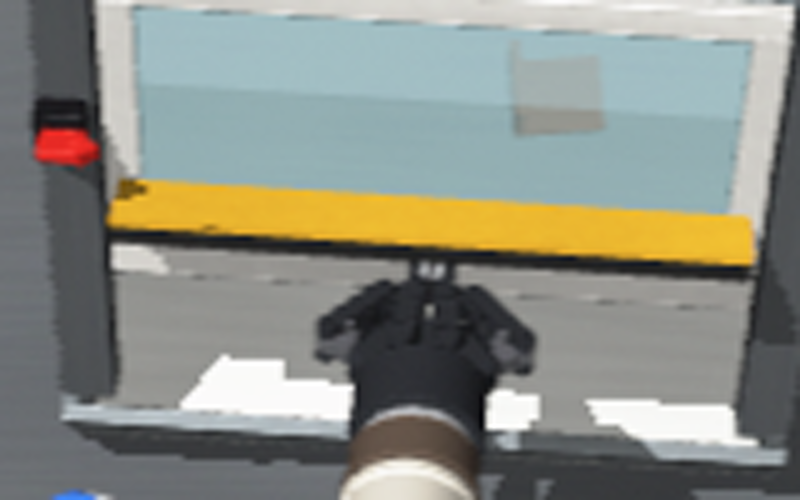

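View pics/s5z.png

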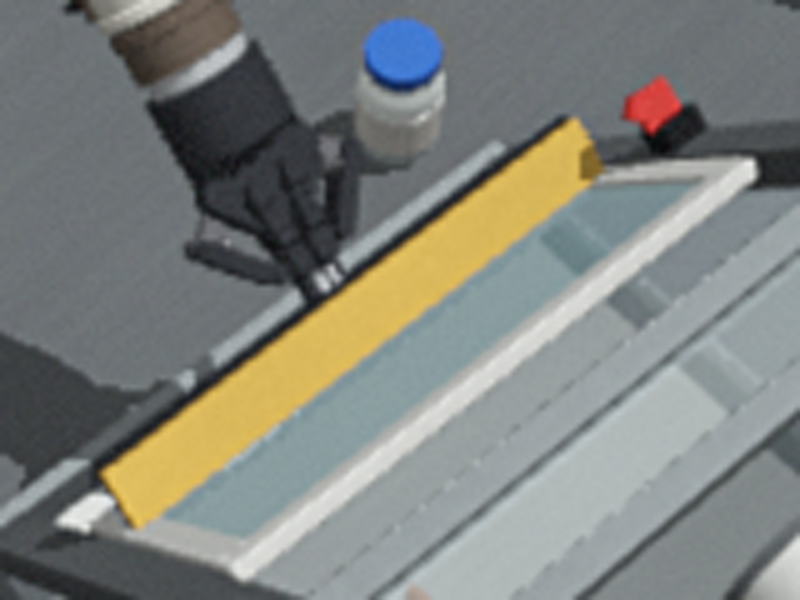

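Run:
```python
import cv2,numpy as np
s=cv2.imread("pics/scene5.png"); t=cv2.imread("pics/top5.png")
a=cv2.resize(s[128:158,315:355],None,fx=10,fy=10,interpolation=cv2.INTER_NEAREST)
b=cv2.resize(t[124:154,180:220],None,fx=10,fy=10,interpolation=cv2.INTER_NEAREST)
cv2.imwrite("pics/ptr.png",np.hstack([a,b]))
```

```text
(no output)
```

View pics/ptr.png

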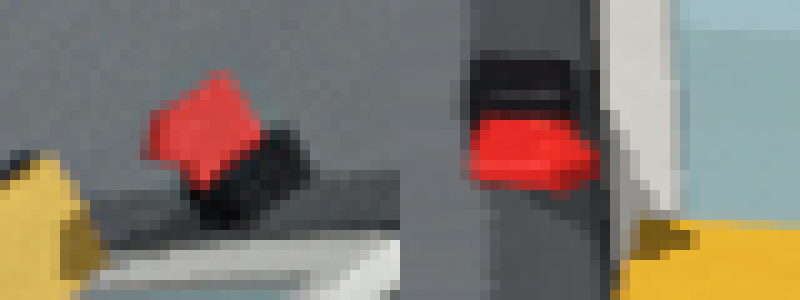

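Run:
```python
from h import *
s=lambda u,v:(205+(u+.5)/5-.5,120+(v+.5)/5-.5)
t=lambda u,v:(180+(u+.5)/5-.5,110+(v+.5)/5-.5)
pts={"FL":((576,117),(109,229)),"FR":((104,475),(753,265)),"BL":((604,164),(117,180)),"BR":((136,524),(751,218))}
P={}
for k,(a,b) in pts.items():
    p,r=tri([ray(C["scene"],*s(*a)),ray(C["top"],*t(*b))]); P[k]=p; print(k,p.round(4),np.round(r,4))
F=(P["FL"]+P["FR"])/2; B=(P["BL"]+P["BR"])/2
print("front/back centre",F,B,"len",np.linalg.norm(P["FL"]-P["FR"]))
L=P["FL"]
bo=np.array([.6659,-.0039,0])
def fr(p): q=Rb.T@(p-bo); return np.array([(q[0]+.16)*.766-(q[2]-.06)*.643, q[1], (q[0]+.16)*.643+(q[2]-.06)*.766])
for k in P: print(k,"window frame (x in, y, z up slope)",fr(P[k]).round(4))
for a,b in [((330,142.7),(199.3,139.5)),((329.5,143),(199.3,139)),((331,142),(199.5,140.5))]:
    p,r=tri([ray(C["scene"],*a),ray(C["top"],*b)]); print("tip",p.round(4),np.round(r,4),fr(p).round(4))
```

```text
FL [0.6039 0.1895 0.2163] [0.0017 0.0017]
FR [ 0.573  -0.1803  0.2163] [0.0013 0.0013]
BL [0.6347 0.1851 0.2023] [0.0002 0.0002]
BR [ 0.6027 -0.1834  0.2015] [0.0002 0.0002]
front/back centre [0.58845746 0.00462886 0.21630471] [0.61868721 0.00084696 0.20186901] len 0.3710984422653271
FL window frame (x in, y, z up slope) [-0.0379  0.1874  0.1723]
FR window frame (x in, y, z up slope) [-0.0373 -0.1837  0.1728]
BL window frame (x in, y, z up slope) [-0.0051  0.1856  0.1815]
BR window frame (x in, y, z up slope) [-0.0049 -0.1842  0.1806]
tip [0.6405 0.1887 0.2544] [0.0001 0.0001] [-0.0344  0.1897  0.2249]
tip [0.6409 0.1876 0.2549] [0.0012 0.0012] [-0.0343  0.1887  0.2257]
tip [0.6395 0.1903 0.2543] [0.0028 0.0028] [-0.0352  0.1912  0.2241]
```

The lip's mid-thickness is at 0.165–0.169 m up the slope and the pointer at about 0.225 m, so 56–60 mm of travel remain. I'll push 44 mm and look again.

{"op": "apply_moves", "data": {"plan": [-0.002,0,0,0,0,0,-0.005,0,0,0,0,0,-0.009,0,0,0,0,0,-0.013,0,0,0,0,0,-0.018,0,0,0,0,0,-0.023,0,0,0,0,0,-0.028,0,0,0,0,0,-0.033,0,0,0,0,0,-0.037,0,0,0,0,0,-0.041,0,0,0,0,0,-0.044,0,0,0,0,0,-0.044,0,0,0,0,0]}}

```text
clock: 9.63
eef_pos: [0.6203, -0.0001, 0.22]
tool_rot: [0.042, 0.907, -0.02, 0.417]
ft_force: [-0.8, 0.2, -0.1]
grip_width: -0.0
```

Run:
```python
from h import *
from workcell import sensors, optics
o=sensors.get_obs(); print(o["joint_pos"],o["eef_pos"],o["tool_rot"],o["ft_force"],"along slope",o["ft_force"]@az,"into",o["ft_force"]@axx)
rel(o["eef_pos"],o["tool_rot"],target(np.array([.532,.0075,.124]),.015,.011),Rt())
t=optics.camera("top")["pixels"][:,:,::-1]; cv2.imwrite("pics/top6.png",t)
s=optics.camera("scene")["pixels"][:,:,::-1]; cv2.imwrite("pics/scene6.png",s)
a=cv2.resize(s[128:168,315:355],None,fx=10,fy=10,interpolation=cv2.INTER_NEAREST)
b=cv2.resize(t[124:164,180:220],None,fx=10,fy=10,interpolation=cv2.INTER_NEAREST)
cv2.imwrite("pics/ptr6.png",np.hstack([a,b]))
```

```text
[ 0.05583928  0.02739433 -0.68547423  0.00129709 -0.11476364  0.09687469] [ 6.20333658e-01 -1.33582803e-04  2.20026531e-01] [ 0.04244706  0.90748969 -0.02038661  0.41742675] [-0.81001636  0.1921094  -0.06445049] along slope -0.5788573177530374 into -0.5893328175725391
[0.1415, -0.0006, 0.0013, -0.0076, -0.0102, -0.0044]
```

View pics/ptr6.png

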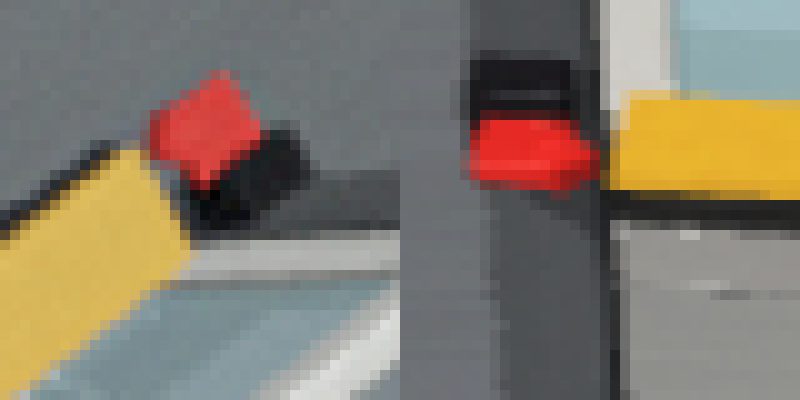

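View pics/scene6.png

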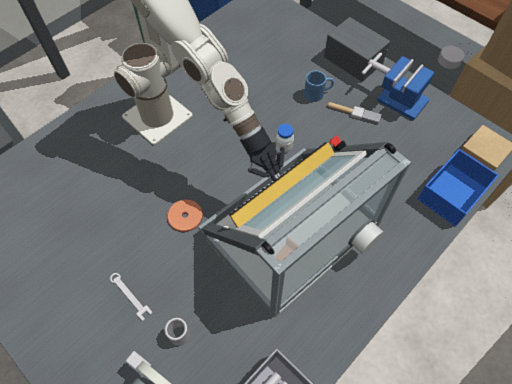

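Run:
```python
from h import *
bo=np.array([.6659,-.0039,0])
def fr(p): q=Rb.T@(p-bo); return np.array([(q[0]+.16)*.766-(q[2]-.06)*.643, q[1], (q[0]+.16)*.643+(q[2]-.06)*.766])
s=lambda u,v:(315+u/10-.5,128+v/10-.5); t=lambda u,v:(180+(u-400)/10-.5,124+v/10-.5)
for n,a,b in [("FL",(135,147),(610,192)),("BL",(192,246),(624,94)),("tip",(155,152),(599,158)),("tiplow",(150,150),(599,163)),
 ("ptr top +y front",(220,72),(472,165)),("ptr +y back top",(262,130),(480,117))]:
    p,r=tri([ray(C["scene"],*s(*a)),ray(C["top"],*t(*b))]); print(n,p.round(4),np.round(r,4),fr(p).round(4))
```

```text
FL [0.633  0.187  0.2509] [0.0015 0.0015] [-0.0378  0.1874  0.2175]
BL [0.6637 0.1831 0.2353] [0.0009 0.0009] [-0.004   0.1861  0.2255]
tip [0.6408 0.1882 0.2552] [0. 0.] [-0.0347  0.1893  0.2258]
tiplow [0.6393 0.1881 0.2549] [0.0002 0.0002] [-0.0357  0.189   0.2246]
ptr top +y front [0.638  0.2226 0.2591] [0.0011 0.0011] [-0.0415  0.2233  0.2251]
ptr +y back top [0.6555 0.2229 0.2461] [0.0005 0.0005] [-0.0198  0.2251  0.2263]
```

The gap is now about 10–13 mm. I'll push 11 mm more and verify.

{"op": "apply_moves", "data": {"plan": [-0.001,0,0,0,0,0,-0.003,0,0,0,0,0,-0.005,0,0,0,0,0,-0.007,0,0,0,0,0,-0.009,0,0,0,0,0,-0.0105,0,0,0,0,0,-0.011,0,0,0,0,0,-0.011,0,0,0,0,0,-0.011,0,0,0,0,0]}}

```text
clock: 10.48
eef_pos: [0.6267, -0.0008, 0.2274]
tool_rot: [0.042, 0.908, -0.02, 0.417]
ft_force: [-1.9, 0.6, -1.5]
grip_width: -0.0002
```

Run:
```python
from h import *
from workcell import sensors, optics
o=sensors.get_obs(); print(o["eef_pos"],o["ft_force"],"along slope",o["ft_force"]@az,"into",o["ft_force"]@axx)
rel(o["eef_pos"],o["tool_rot"],target(np.array([.532,.0075,.124]),.015,.011),Rt())
t=optics.camera("top")["pixels"][:,:,::-1]; cv2.imwrite("pics/top7.png",t)
s=optics.camera("scene")["pixels"][:,:,::-1]; cv2.imwrite("pics/scene7.png",s)
a=cv2.resize(s[128:168,315:355],None,fx=10,fy=10,interpolation=cv2.INTER_NEAREST)
b=cv2.resize(t[124:164,180:220],None,fx=10,fy=10,interpolation=cv2.INTER_NEAREST)
cv2.imwrite("pics/ptr7.png",np.hstack([a,b]))
```

```text
[ 0.62667559 -0.00075167  0.22737952] [-1.89198155  0.57091921 -1.45060757] along slope -2.3546200732151483 into -0.5485754703263889
[0.1513, -0.0005, 0.0014, -0.0076, -0.0117, -0.0042]
```

View pics/ptr7.png

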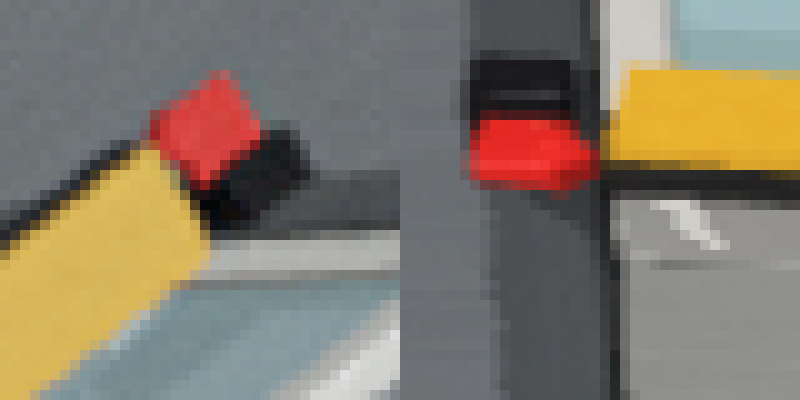

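Run:
```python
from h import *
bo=np.array([.6659,-.0039,0])
def fr(p): q=Rb.T@(p-bo); return np.array([(q[0]+.16)*.766-(q[2]-.06)*.643, q[1], (q[0]+.16)*.643+(q[2]-.06)*.766])
s=lambda u,v:(315+u/10-.5,128+v/10-.5); t=lambda u,v:(180+(u-400)/10-.5,124+v/10-.5)
for n,a,b in [("FL",(152,144),(609,162)),("BL",(212,243),(626,65))]:
    p,r=tri([ray(C["scene"],*s(*a)),ray(C["top"],*t(*b))]); print(n,p.round(4),np.round(r,4),fr(p).round(4))
```

```text
FL [0.6393 0.1858 0.2597] [0.0012 0.0012] [-0.0386  0.1867  0.2284]
BL [0.6701 0.1817 0.2445] [0.0003 0.0003] [-0.005   0.1852  0.2367]
```

The lip's mid-thickness is at 0.222–0.2245 m and the pointer at 0.2215–0.2255 m, so they agree within about 3 mm. Now I'll drop the fingers off the underside and back away square to the window.

{"op": "apply_moves", "data": {"plan": [0.002,0,0,0,0,0,0.006,0,0,0,0,0,0.011,0,0,0,0,0,0.015,0,0,0,0,0,0.018,0,-0.002,0,0,0,0.018,0,-0.008,0,0,0,0.018,0,-0.018,0,0,0,0.018,0,-0.03,0,0,0,0.018,0,-0.042,0,0,0,0.018,0,-0.052,0,0,0,0.018,0,-0.06,0,0,0,0.018,0,-0.064,0,0,0]}}

```text
clock: 11.58
eef_pos: [0.566, 0.0051, 0.2565]
tool_rot: [0.042, 0.908, -0.02, 0.417]
ft_force: [0.5, 1.0, 0.4]
grip_width: 0.0001
```

{"op": "apply_moves", "data": {"plan": [0,0,-0.004,0,0,0,0,0,-0.012,0,0,0,0,0,-0.02,0,0,0,0,0,-0.028,0,0,0,0,0,-0.034,0,0,0,0,0,-0.038,0,0,0,0,0,-0.04,0,0,0,0,0,-0.04,0,0,0,0,0,-0.04,0,0,0]}}

```text
clock: 12.33
eef_pos: [0.5362, 0.0079, 0.2813]
tool_rot: [0.042, 0.908, -0.02, 0.416]
ft_force: [-0.3, 0.8, 0.3]
grip_width: 0.0002
```

Run:
```python
from h import *
from workcell import sensors, optics
o=sensors.get_obs(); print(o["joint_pos"],o["eef_pos"],o["ft_force"])
t=optics.camera("top")["pixels"][:,:,::-1]; cv2.imwrite("pics/top8.png",t)
s=optics.camera("scene")["pixels"][:,:,::-1]; cv2.imwrite("pics/scene8.png",s)
a=cv2.resize(s[128:168,315:355],None,fx=10,fy=10,interpolation=cv2.INTER_NEAREST)
b=cv2.resize(t[124:164,180:220],None,fx=10,fy=10,interpolation=cv2.INTER_NEAREST)
cv2.imwrite("pics/ptr8.png",np.hstack([a,b]))
```

```text
[ 0.09679579 -0.24282586 -0.72228527  0.24037747 -0.14525013  0.12390626] [0.53621099 0.00793051 0.28127888] [-0.25479802  0.80849829  0.25088237]
```

View pics/ptr8.png

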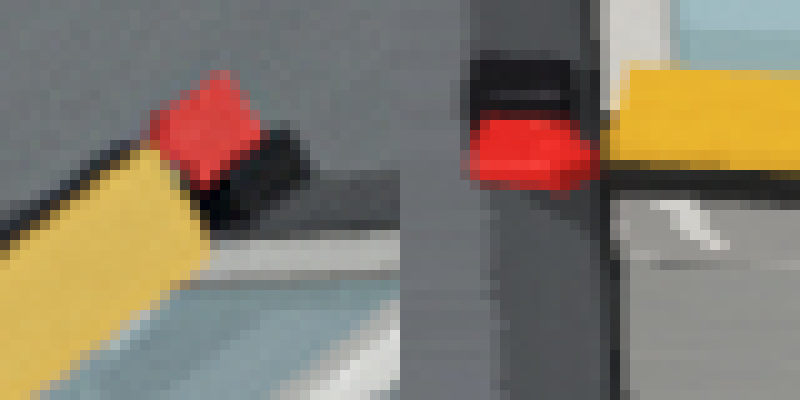

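View pics/top8.png

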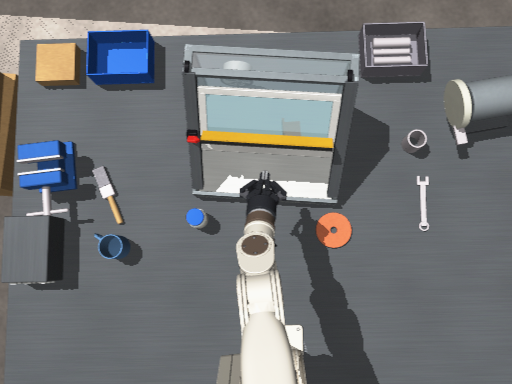

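The lip and pointer pixels are unchanged after withdrawal. The jar (197,217), disc (334,230), mug, brush, spanner and tube are where they started, and the hand is clear of the booth. Handing in.

Run:
```python
from workcell import bot
print(bot.job_done())
```

```text
the job is handed in; nothing more can be done
None
```

I pushed the window up until its lip was level with the red pointer, took the hand away, and handed the job in at about 12.4 s. No verdict was reported. The fingers were shut and square to the window, pushing on the underside of the lip with about 2–4 N along the slope.

**Level:** before I withdrew, the lip's mid-thickness measured 0.222–0.2245 m up the slope and the pointer 0.2215–0.2255 m. They agree within about 3 mm, against the 10 mm allowed.

**After withdrawing:** the lip had not moved in either camera view, and the pointer looked unmoved too. The jar, disc, mug, brush, spanner and tube were where they started. I didn't measure the bracket separately; it was still visible through the window. The hand was about 100 mm clear and its force reading was near zero.

**Disagreements:**
- **Lip edges:** the triangulated front and back edges of the lip differed by about 8 mm along the slope, where they should be equal. I allowed for this by comparing lip and pointer at the same depth.
- **Force spike:** while I was tilting the tool in free space, with joint 3 at the edge of its range, the force reading spiked to about 137 N (components −93, −18 and −99 N). That is above the 120 N wrist limit, though it was gone 0.1 s later. I saw no contact and took it to be an inertial or joint-limit effect, but it may count against the run.

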